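# Jar to the reader, focus lever held at the third click

## Robot

A 6-joint arm with a two-finger parallel gripper is mounted at the origin on the work surface. World frame = base frame: x ahead of the robot, y to its left, z up, the work surface at z = 0. Lengths are in m, angles in rad, forces in N, time in s.
With the tool pointing down it reaches from about 0.35 to 0.975 m from the base axis. Payload 4.9 kg.
Tool frame: the origin (TCP) lies at the very end of the fingers, on their centre line; the grasp point (between the pads) lies 19 mm behind it (ctrl.grip_point_offset is the distance from the TCP to the grasp point, in m); z points along the fingers, y is the line along which they close (so a half turn about z gives the same grasp; the last joint's range is limited). The gripper opens to 85 mm and grips with 20 to 120 N. Pads are 22 mm wide; open, the fingers measure 114 mm over their backs; the gripper's body (76 mm by 85 mm) begins 54 mm behind the grasp point. The pads swing forward as they close: fully open they stand 13 mm farther back than shut.
Start: joints at [1.143, 0.053, 1.613, -0, 1.476, -0.119], TCP at [0.19, 0.595, 0.207] pointing down, gripper open.
Joint ranges: [-3.01, 3.01], [-1.01, 2.22], [0.06, 2.58], [-1.02, 4.17], [0.09, 2.62], [-3.14, 3.14]. Speed limits (rad/s): [2.57, 2.57, 3.14, 3.14, 3.14, 3.14].

## Interface

Orientations are given as a rotation vector (axis times angle).
In Python, from station import ctrl gives the robot as it stands.
- The arm moves only by the tool send_rows, never from a script. Its argument "rows" is a list of rows, each a list of 3 entries, a list of its own where there are three numbers: the finger opening in cm, from 0 to 8.54, then the shift along the tool's x, y, z in cm, then the turn about the tool's z in degrees. A call has 1 to 10 rows; each row shifts and turns the commanded pose from where the row before left it, along the tool's axes as they then stand; what a row does not reach is not made up. A row lasts 1/8 s, in which the tool goes at most 62.5 mm and 10.7 degrees, less where a joint would pass 70% of its speed; a pose out of reach is approached as far as the arm can. A call with a gripper value outside its range is refused whole. The fingers move at their own pace and stop on an object; "newtons" is the grip in N (left out, the last holds). Time passes only in rows, so rows that do not move let the fingers close. It gives the time, the measured TCP pose, the force, the opening and the grip force at its end, in the units of the state.
- ctrl.get_obs(): the state, without advancing time (a new reading comes with each control period).
- ctrl.get_image(name): name is "side" or "top" or "wrist"; returns a dict with "frame" (480x640x3 uint8, red, green, blue), "range_z" (480x640 float32, m along the optical axis (not along the pixel's ray), 0 where there is no reading), "fx", "fy", "cx", "cy" (pixels), "k1" (the pictures are not rectified: a ray, as slopes to the right and down, at radius r is drawn at 1 + k1 r^2 times it, then the intrinsics apply), "cam_to_world" (4x4, takes a point from camera to world coordinates). Camera axes: x right, y down, z forward; pixel columns grow to the right and rows downward; lengths in m; the calibration is good to about 2 mm. A picture is of the moment at which its call begins.
- ctrl.finish_job(): hands the job in; it is judged then, once.
The state is a dict: "t": time; "q": joint angles; "dq": joint speeds; "effort": joint torques, N m; "tool_pos": TCP position; "tool_rot": TCP orientation; "contact_force": force on the tool from outside, world axes, zero at the start; "wrist_torque": the same for the moment, N m; "opening": finger opening in m; "grip_force": force on a finger pad.
Only numpy, scipy, OpenCV 4.12 (cv2) and the standard library are available. Lean on these libraries where they do the work, as an engineer would, in place of code of your own. Each camera call takes 0.05 s, during which the arm holds its last target. There are 200 camera calls.

## Task

Turn the sample jar in its dish until its yellow patch faces the reader's window, and let go of it, still standing in the dish. Then push the reader's red-handled focus lever off its rest until you have felt three clicks, without going on to a fourth, and finish while still holding it there in the third notch: the lever is sprung and goes back if let go. Leave the pots and the bottle alone.

Things in the scene. Friction and masses are not known exactly. Their poses are not given: they have to be found in the camera images.
- stand: Fixed aluminium plate 160 x 400 x 12 mm on the bench. Origin: on the bench, 180 mm from its +y edge, midway in x; z up. On its y axis: the dish at y = +125 mm; a white reader block (90 mm in x, 60 mm in y, centred at y = +15 mm, top 102 mm above the bench), its dark window with a green lens facing +y, towards the dish; the lever's vertical pivot pin at x = 0, y = -75 mm.
- jar: Loose pale jar with black cap, upright cylinder 44 mm across (cap 45 mm), 90 mm tall, about 0.18 kg, standing in the dish; gripped from above it turns in place. Origin: centre of its underside. Its x axis points out through the yellow patch on its side; a yellow bar on the cap runs from the centre to the rim straight above the patch. z up.
- dish (a point): Centre of the inner floor of the black round dish, 15 mm above the bench. The dish is 48 mm across inside, its rim 9 mm above its floor: the jar has about 2 mm of play all round. Axes as the stand's.
- reader_window (a point): Centre of the reader's window, 60 mm above the bench, 76 mm from the dish centre.
- focus_lever (a joint): Angle of the lever about its vertical pivot, rad: 0 at its rest stop, growing counter-clockwise seen from above (the handle moves mainly along the stand's +x, away from the robot); end stop at 1.35. At 0 the arm points at -2.22 rad from the stand's x axis. A spring pushes it back to 0 with 7 N at the handle at 0 and 7.8 N at 0.9 rad; the notches do not hold it.
- lever_handle (a point): Middle of the lever's upright round red handle, 110 mm from the pivot, 70 mm above the bench. It is 16 mm across, its top 85 mm above the bench; pinch it from above or push it. The black lever arm below it is 16 mm wide, its top 43 mm above the bench.
- click_plate: Brass arc of six upright teeth (12 mm pins, 58 mm from the pivot, 0.22 rad apart), set at a new angle each time; a sprung roller under the lever meets the first after 0.1 to 0.3 rad. A click: the push needed rises 4 to 6 N at a tooth, then falls, past the crest to 4 to 5 N below the spring's own; the notch's middle is 0.11 rad past the crest. Origin: on the pivot; x: through the middle of the row.
- pot_a: Bystander: black square seedling pot, 66 mm wide, 60 mm tall, with a seedling. Origin: centre of its underside.
- pot_b: Bystander: a second such pot.
- bottle: Bystander: bottle 56 mm across, 140 mm tall, blue cap. Origin: centre of its underside.
There are look-alikes about, which are no part of the job. What is shaped like the jar but orange is not meant.

How it is judged:
By the outcome, as a careful person would: the job done as asked, in the order asked, and still so for the second after the job is handed in, while the arm keeps its last pose, push and grip.
It also fails if it takes over 72 s, if anything falls off the work surface, if the arm or the gripper's body presses on something with over 40 N, if the wrist force passes 120 N, or if a joint passes its speed limit or range.

## Working session

There is one attempt and no reset: what is moved stays moved. The work goes in short steps, Python scripts to look and compute and a tool call to move; the robot and the scene stay as the last step left them, time stands still between calls to the robot, and variables do not carry over. Pictures are saved under pics/ and viewed, at most 10 in all, crops included, and the job is handed in when it is done.

Besides the shell and the picture viewer there is one more tool, called after "Request:" by a JSON object that holds its "method" and its "body", one argument or row to a line. send_rows: Moves the arm, as the interface text tells. Its arguments: {"type":"object","properties":{"rows":{"type":"array","items":{"type":"array"}},"newtons":{"type":"number"}},"required":["rows"]}

```bash
mkdir -p pics; cat > h.py <<'E'
import numpy as np, cv2
from station import ctrl
def grab(n):
    return ctrl.get_image(n)
def ray(im,u,v):
    K=np.array([[im['fx'],0,im['cx']],[0,im['fy'],im['cy']],[0,0,1.]])
    xd=np.array([(u-im['cx'])/im['fx'],(v-im['cy'])/im['fy']]); x=xd.copy()
    for _ in range(20): x=xd/(1+im['k1']*(x@x))
    T=np.array(im['cam_to_world']); return T[:3,3],T[:3,:3]@np.array([x[0],x[1],1])
def onz(im,u,v,z):
    o,d=ray(im,u,v); return o+d*(z-o[2])/d[2]
def pts(im):
    v,u=np.mgrid[0:480,0:640]; xd=np.stack([(u-im['cx'])/im['fx'],(v-im['cy'])/im['fy']],-1); x=xd.copy()
    for _ in range(20): x=xd/(1+im['k1']*(x**2).sum(-1,keepdims=True))
    p=np.concatenate([x,np.ones((480,640,1))],-1)*im['range_z'][...,None]
    T=np.array(im['cam_to_world']); return p@T[:3,:3].T+T[:3,3]
def save(im,f): cv2.imwrite('pics/'+f,im['frame'][...,::-1])
E
python3 - <<'E'
from h import *
a=grab('top');b=grab('side');save(a,'t1.png');save(b,'s1.png')
import pickle;pickle.dump((a,b),open('v1.pkl','wb'))
o=ctrl.get_obs();print(o)
print(a['cam_to_world'],b['cam_to_world'])
E
```

```text
{'t': 0.1, 'q': array([ 1.14297024e+00,  5.33108240e-02,  1.61415033e+00, -5.33771603e-06,
        1.47599281e+00, -1.19010048e-01]), 'dq': array([ 5.45431769e-04, -1.07180749e-03, -3.47733418e-03,  4.28710019e-05,
       -3.31459549e-04, -1.05561129e-03]), 'effort': array([ 3.79726782e-05, -3.94900632e+01, -3.71364534e+01, -8.62560250e-05,
        3.93938928e-03, -2.11935566e-05]), 'tool_pos': array([0.18971175, 0.59487845, 0.2060774 ]), 'tool_rot': array([-4.83084340e-01, -3.10372364e+00,  2.81695243e-03]), 'contact_force': array([0.55927484, 0.11180893, 1.09208776]), 'wrist_torque': array([-0.00726272, -0.04369913,  0.02677882]), 'grip_force': 0.0, 'opening': 0.08523741942749796}
[[ 0.01480687 -0.9913405   0.13047904  0.42775937]
 [-0.99966808 -0.01192551  0.02283678  0.00207541]
 [-0.021083   -0.13077387 -0.99118803  1.05440116]
 [ 0.          0.          0.          1.        ]] [[ 0.96224091 -0.18099583  0.20330507  0.29699554]
 [-0.27169836 -0.68394442  0.67705246 -0.88495632]
 [ 0.0165057  -0.70672522 -0.70729557  0.98818114]
 [ 0.          0.          0.          1.        ]]
```

View pics/t1.png

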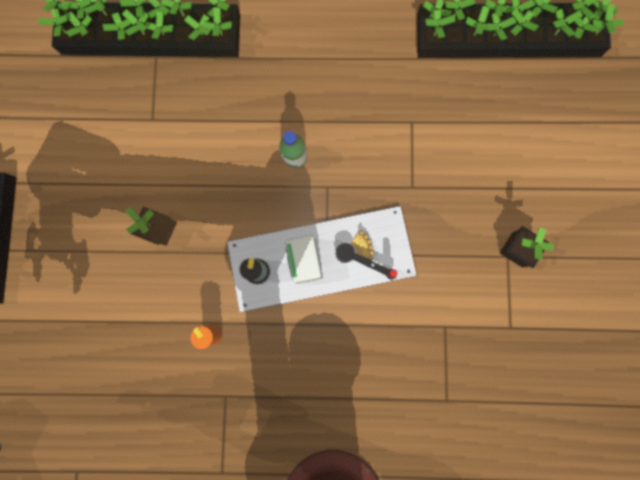

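View pics/s1.png

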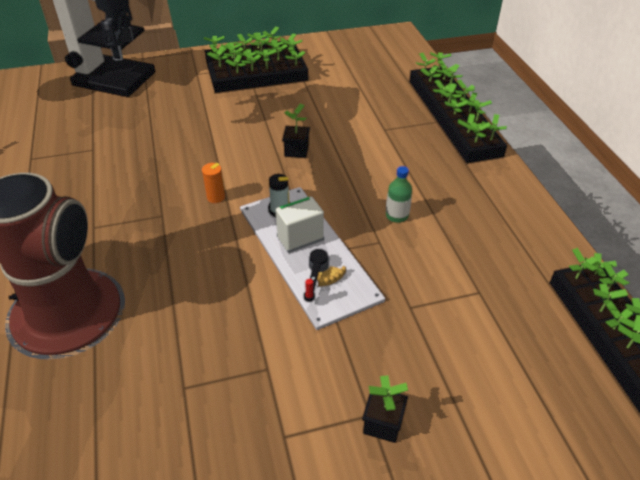

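The top view shows the plate around (320,258), the jar's cap at (252,268) with its yellow bar pointing up the image (+x), the reader's green lens at (291,260), the pivot at (345,253) and the red handle at (393,273). The side view agrees: jar (278,190), handle (310,290), and the orange look-alike at (213,183).

```bash
python3 - <<'E'
from h import *
import pickle;a,b=pickle.load(open('v1.pkl','rb'))
f=a['frame'];hsv=cv2.cvtColor(f,cv2.COLOR_RGB2HSV)
# plate
roi=np.zeros((480,640),np.uint8);roi[195:325,215:430]=1
m=((hsv[...,1]<60)&(hsv[...,2]>110)).astype(np.uint8)*roi
m=cv2.morphologyEx(m,cv2.MORPH_CLOSE,np.ones((5,5)))
cs,_=cv2.findContours(m,0,2);c=max(cs,key=cv2.contourArea)[:,0]
w=np.array([onz(a,u,v,.012)[:2] for u,v in c])
r=cv2.minAreaRect((w*1000).astype(np.float32));print('rect',r)
box=cv2.boxPoints(r);print(box)
def cen(im,lo,hi,roi,z,name):
    h=cv2.cvtColor(im['frame'],cv2.COLOR_RGB2HSV);mm=cv2.inRange(h,lo,hi);k=np.zeros_like(mm);x0,x1,y0,y1=roi;k[y0:y1,x0:x1]=1;mm=mm*k
    v,u=np.nonzero(mm);p=onz(im,u.mean(),v.mean(),z);print(name,len(u),u.mean().round(1),v.mean().round(1),p.round(4))
    return p
cen(a,(22,110,100),(35,255,255),(235,275,245,290),.105,'bar top')
cen(b,(22,110,100),(35,255,255),(262,295,165,190),.105,'bar side')
cen(a,(0,150,80),(8,255,255),(370,410,255,290),.078,'handle top')
cen(b,(0,150,60),(8,255,255),(295,325,270,305),.07,'handle side')
# cap by depth height
for n,im in(('top',a),('side',b)):
    P=pts(im);ok=(im['range_z']>0)&(P[...,2]>.097)&(P[...,2]<.113)
    mm=ok.astype(np.uint8);k,l,s,cc=cv2.connectedComponentsWithStats(mm)
    for i in range(1,k):
        if s[i,4]>25: q=P[l==i];print(n,cc[i].round(),s[i,4],q.mean(0).round(4),np.ptp(q,axis=0).round(3))
    q=P[(im['range_z']>0)&(P[...,2]>.125)&(P[...,2]<.16)&(abs(P[...,1])<.4)&(P[...,0]>.2)&(P[...,0]<.9)];print('tall',q.mean(0) if len(q) else None)
    for nm,lo,hi in(('a',(.3,.2),(.7,.5)),('b',(.3,-.6),(.75,-.25))):
        q=P[(im['range_z']>0)&(P[...,2]>.035)&(P[...,2]<.065)&(P[...,0]>lo[0])&(P[...,0]<hi[0])&(P[...,1]>lo[1])&(P[...,1]<hi[1])];print(nm,q.mean(0),np.ptp(q,axis=0) if len(q) else 0)
E
```

```text
rect ((512.9378662109375, 33.210845947265625), (163.7991485595703, 402.8152770996094), 12.445448875427246)
[[ 389.55743  212.23557]
 [ 476.36813 -181.11423]
 [ 636.3183  -145.81387]
 [ 549.50757  247.53592]]
bar top 59 250.2 263.5 [0.4916 0.1742 0.105 ]
bar side 27 282.5 178.3 [0.492  0.1732 0.105 ]
handle top 37 392.2 273.4 [ 0.4767 -0.1184  0.078 ]
handle side 117 309.0 287.9 [ 0.4775 -0.1273  0.07  ]
top [124.   2.] 38 [1.0635 0.4723 0.1004] [0.015 0.017 0.01 ]
top [225.   6.] 32 [1.0571 0.2493 0.1007] [0.017 0.019 0.007]
top [47.  8.] 44 [1.0484 0.6389 0.1005] [0.019 0.019 0.007]
top [100.   7.] 31 [1.0522 0.5245 0.1006] [0.017 0.021 0.007]
top [610.   8.] 37 [ 1.0501 -0.5792  0.099 ] [0.014 0.015 0.004]
top [485.  10.] 45 [ 1.0492 -0.3159  0.099 ] [0.019 0.019 0.006]
top [173.  11.] 34 [1.0461 0.3635 0.0999] [0.015 0.015 0.007]
top [515.  13.] 49 [ 1.0412 -0.3808  0.0995] [0.022 0.017 0.006]
top [579.  15.] 35 [ 1.0347 -0.5135  0.0995] [0.015 0.015 0.007]
top [451.  18.] 41 [ 1.0298 -0.2432  0.0996] [0.014 0.017 0.007]
top [429.  22.] 40 [ 1.0211 -0.1954  0.0998] [0.017 0.017 0.
[... 1034 characters left out ...]
4.] 129 [0.7455 0.0863 0.1038] [0.043 0.034 0.016]
side [299. 210.] 811 [0.5048 0.0646 0.1016] [0.097 0.074 0.011]
side [576. 250.] 26 [ 1.0219 -0.1943  0.0993] [0.017 0.015 0.007]
side [ 57. 294.] 434 [ 0.0143 -0.05    0.105 ] [0.126 0.084 0.016]
side [597. 292.] 28 [ 1.0015 -0.3032  0.0991] [0.014 0.016 0.005]
side [622. 292.] 28 [ 1.0494 -0.3155  0.0984] [0.019 0.014 0.005]
side [387. 386.] 226 [ 0.5424 -0.3955  0.1065] [0.035 0.04  0.016]
side [389. 403.] 109 [ 0.5369 -0.424   0.1028] [0.017 0.03  0.012]
tall [0.73130773 0.1169309  0.13426701]
a [0.51133598 0.3538232  0.05410035] [0.29778233 0.19893514 0.02982578]
b [ 0.53551656 -0.41455372  0.05787496] [0.08779654 0.07622011 0.02994068]
```

Request:
{"method": "send_rows", "body": {
  "rows": [
    [8.5,[-4.06,-3.12,0],0],
    [8.5,[-4.06,-3.12,0],0],
    [8.5,[-4.06,-3.12,0],0],
    [8.5,[-4.06,-3.12,0],0],
    [8.5,[-4.06,-3.12,0],0],
    [8.5,[-4.06,-3.12,0],0],
    [8.5,[-4.06,-3.12,0],0],
    [8.5,[-4.06,-3.12,0],0],
    [8.5,[-4.06,-3.12,0],0],
    [8.5,[-4.06,-3.12,0],0]
  ]
}}

```text
t: 1.35
tool_pos: [0.4824, 0.1732, 0.2068]
tool_rot: [-0.483, -3.104, 0.0]
contact_force: [0.1, -0.2, -0.4]
opening: 0.0852
grip_force: 0.0
```

```bash
cat >> h.py <<'E'
from scipy.spatial.transform import Rotation as R
def tl(target,o=None):
    o=o or ctrl.get_obs(); return R.from_rotvec(o['tool_rot']).inv().apply(np.array(target)-o['tool_pos'])*100
E
python3 - <<'E'
from h import *
o=ctrl.get_obs();print(o['tool_pos'],R.from_rotvec(o['tool_rot']).as_matrix().round(3),o['q'].round(3),o['contact_force'])
w=grab('wrist');save(w,'w1.png');print(w['cam_to_world'].round(3))
import pickle;pickle.dump(w,open('w1.pkl','wb'))
E
```

```text
[0.48235884 0.17324138 0.20680443] [[-0.953  0.304 -0.   ]
 [ 0.304  0.953  0.   ]
 [ 0.    -0.    -1.   ]] [ 0.199 -0.22   1.87   0.     1.492 -1.062] [ 0.10268827 -0.23552909 -0.44925309]
[[ 0.303  0.919  0.253  0.417]
 [ 0.953 -0.292 -0.081  0.194]
 [-0.001  0.266 -0.964  0.373]
 [ 0.     0.     0.     1.   ]]
```

View pics/w1.png

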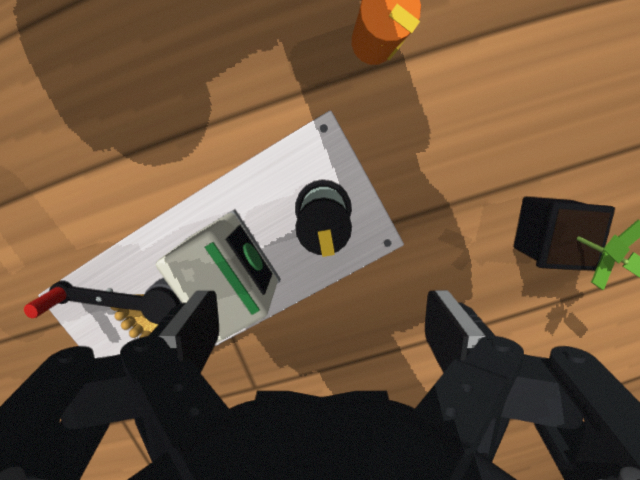

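The wrist view is sharp: cap centred near (324,226) with the bar ending at (327,254), plate screws at (324,128) and (387,243), and the green stripe on the reader's top running (208,245)–(257,312).

```bash
cat > jar.py <<'E'
from h import *
def jar(w,box):
    x0,x1,y0,y1=box
    h=cv2.cvtColor(w['frame'],cv2.COLOR_RGB2HSV);P=pts(w)
    m=cv2.inRange(h,(20,110,80),(36,255,255));k=np.zeros_like(m);k[y0:y1,x0:x1]=1;m*=k
    v,u=np.nonzero(m);q=np.array([onz(w,a,b,.105)[:2] for a,b in zip(u,v)])
    c=np.float32(q*1000);rect=cv2.minAreaRect(c)
    B=cv2.PCACompute2(c,None);d=B[1][0]
    ok=(w['range_z']>0)&(P[...,2]>.099)&(P[...,2]<.111)&(k>0)
    kk,l,s,cc=cv2.connectedComponentsWithStats(ok.astype(np.uint8));i=1+np.argmax(s[1:,4])
    cs,_=cv2.findContours((l==i).astype(np.uint8),0,1)
    e=max(cs,key=cv2.contourArea)[:,0];E=np.float32([onz(w,a,b,.105)[:2]*1000 for a,b in e])
    cen,r=cv2.minEnclosingCircle(E);mid=E.mean(0)
    print('zcap',np.median(P[l==i][:,2]),'cap',cen,'r',r,'mean',P[l==i].mean(0)[:2],'bar c',c.mean(0),rect)
    t=c.mean(0)-np.array(cen)
    if d@t<0:d=-d
    print('angle pca',np.degrees(np.arctan2(d[1],d[0])),'from centre',np.degrees(np.arctan2(t[1],t[0])))
E
python3 - <<'E'
from jar import *
import pickle;w=pickle.load(open('w1.pkl','rb'))
jar(w,(285,365,175,265))
s1,s2=onz(w,324,128,.012),onz(w,387,243,.012);d=s2-s1
print('screws',s1,s2,'stand x dir',np.degrees(np.arctan2(d[1],d[0])),'mid',(s1+s2)/2)
h=cv2.cvtColor(w['frame'],cv2.COLOR_RGB2HSV)
m=cv2.inRange(h,(50,90,60),(85,255,255));k=np.zeros_like(m);k[235:320,200:265]=1
v,u=np.nonzero(m*k);q=np.float32([onz(w,a,b,.102)[:2]*1000 for a,b in zip(u,v)]);d=cv2.PCACompute2(q,None)[1][0];print('stripe dir',np.degrees(np.arctan2(d[1],d[0])),q.mean(0))
m=((h[...,1]<50)&(h[...,2]>95)).astype(np.uint8);m[290:,:]=0;m[:, 405:]=0;m[:100]=0
c=max(cv2.findContours(m,0,2)[0],key=cv2.contourArea)[:,0]
e=np.float32([onz(w,a,b,.012)[:2]*1000 for a,b in c])
print(cv2.approxPolyDP(np.int32(e)[:,None],4,True)[:,0].tolist())
m=cv2.inRange(h,(0,150,60),(8,255,255));m[:270]=0;m[:,80:]=0
v,u=np.nonzero(m);print('handle',onz(w,u.mean(),v.mean(),.07))
E
```

```text
zcap 0.10484692489121528 cap (481.6399230957031, 174.716796875) r 23.128814697265625 mean [0.48088144 0.17471474] bar c [493.6567  172.83722] ((493.8086242675781, 172.82345581054688), (10.423423767089844, 21.3609619140625), 83.11307525634766)
angle pca -6.9967856 from centre -8.88975832492339
screws [0.40703638 0.19932755 0.012     ] [0.54020872 0.22799908 0.012     ] stand x dir 12.150115404485996 mid [0.47362255 0.21366331 0.012     ]
stripe dir 8.175491 [498.2326   91.88822]
[[546, 244], [392, 207], [470, -140], [491, -107], [511, -42], [503, -22], [519, -16], [540, 50], [488, 38], [481, 50], [544, 64], [548, 76], [534, 73], [546, 71], [532, 65], [483, 61], [470, 86], [455, 85], [544, 106], [547, 101], [539, 98], [552, 89], [569, 143]]
handle [ 0.47779492 -0.11652864  0.07      ]
```

Request:
{"method": "send_rows", "body": {
  "rows": [
    [8.5,[0.1,0.1,3.6],0],
    [8.5,[0,0,4],0],
    [8.5,[0,0,4],0],
    [8.5,[0,0,2],0],
    [8.5,[0,0,1],0],
    [4.0,[0,0,0],0],
    [4.0,[0,0,0],0],
    [4.0,[0,0,0],0],
    [4.0,[0,0,0],0],
    [4.0,[0,0,0],0]
  ],
  "newtons": 30
}}

```text
t: 2.65
tool_pos: [0.4824, 0.1762, 0.0628]
tool_rot: [0.483, 3.102, 0.001]
contact_force: [-0.5, -0.8, 5.9]
opening: 0.0439
grip_force: 31.0
```

Request:
{"method": "send_rows", "body": {
  "rows": [
    [4.0,[0,0,0],5],
    [4.0,[0,0,0],10],
    [4.0,[0,0,0],10],
    [4.0,[0,0,0],10],
    [4.0,[0,0,0],10],
    [4.0,[0,0,0],10],
    [4.0,[0,0,0],10],
    [4.0,[0,0,0],5],
    [4.0,[0,0,0],0],
    [4.0,[0,0,0],0]
  ]
}}

```text
t: 3.9
tool_pos: [0.4828, 0.1764, 0.0628]
tool_rot: [2.173, 2.266, 0.005]
contact_force: [0.9, 0.5, 5.3]
opening: 0.0437
grip_force: 31.0
```

Request:
{"method": "send_rows", "body": {
  "rows": [
    [8.5,[0,0,0],0],
    [8.5,[0,0,0],0],
    [8.5,[0,0,0],0],
    [8.5,[0,0,0],0],
    [8.5,[0,0,-2],0],
    [8.5,[0,0,-4],0],
    [8.5,[0,0,-4],0],
    [8.5,[0,0,-4],0],
    [8.5,[0,0,0],0]
  ]
}}

```text
t: 5.03
tool_pos: [0.4836, 0.1766, 0.2057]
tool_rot: [2.173, 2.263, 0.01]
contact_force: [-0.1, 0.8, -0.5]
opening: 0.0852
grip_force: 0.0
```

```bash
python3 - <<'E'
from h import *
o=ctrl.get_obs();print(o['tool_pos'],R.from_rotvec(o['tool_rot']).as_matrix().round(3),o['q'].round(3),o['contact_force'])
w=grab('wrist');save(w,'w2.png');print(w['cam_to_world'].round(3))
import pickle;pickle.dump(w,open('w2.pkl','wb'))
E
```

```text
[0.48362365 0.17655795 0.20574891] [[-0.04   0.999  0.008]
 [ 0.999  0.04   0.002]
 [ 0.001  0.008 -1.   ]] [ 0.205 -0.22   1.872  0.     1.482  0.165] [-0.06888007  0.83837037 -0.46757238]
[[ 0.999  0.038  0.019  0.479]
 [ 0.041 -0.964 -0.264  0.243]
 [ 0.008  0.265 -0.964  0.372]
 [ 0.     0.     0.     1.   ]]
```

View pics/w2.png

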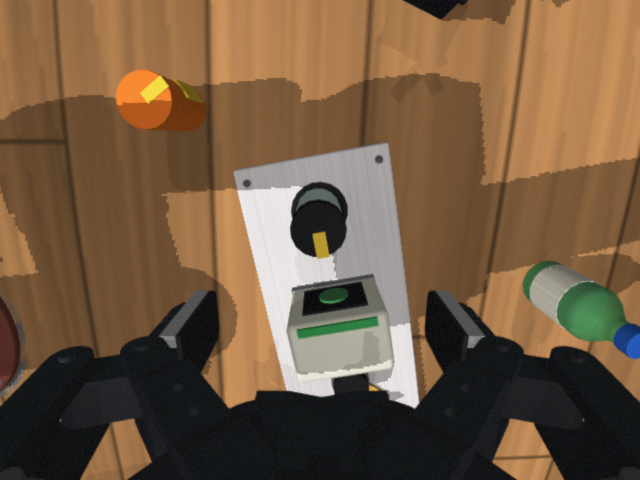

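The jar stands in the dish at (319,229), its bar at (320,245) pointing roughly at the reader's lens (333,295). Next I measure the residual angle against the plate.

```bash
python3 - <<'E'
from jar import *
import pickle;w=pickle.load(open('w2.pkl','rb'))
jar(w,(285,355,185,265))
s1,s2=onz(w,247,183,.012),onz(w,379,159,.012);d=s2-s1
print('screws dir',np.degrees(np.arctan2(d[1],d[0])),'mid',(s1+s2)/2)
h=cv2.cvtColor(w['frame'],cv2.COLOR_RGB2HSV)
m=cv2.inRange(h,(50,110,60),(85,255,255));k=np.zeros_like(m);k[314:342,290:385]=1
v,u=np.nonzero(m*k);q=np.float32([onz(w,a,b,.102)[:2]*1000 for a,b in zip(u,v)]);d=cv2.PCACompute2(q,None)[1][0];print('stripe dir',np.degrees(np.arctan2(d[1],d[0])),q.mean(0))
def edge(p,q2):
    a,b=onz(w,*p,.012),onz(w,*q2,.012);d=b-a;return np.degrees(np.arctan2(d[1],d[0]))
print(edge((234,171),(388,143)),edge((388,143),(417,407)),edge((234,171),(280,355)))
E
```

```text
zcap 0.10486360736896527 cap (480.98004150390625, 175.4173583984375) r 23.081457138061523 mean [0.4807799  0.17612889] bar c [483.30383 163.78662] ((483.3298034667969, 163.57745361328125), (10.590631484985352, 21.272907257080078), 12.487975120544434)
angle pca -77.947334 from centre -78.701227580706
screws dir 12.497835262591842 mid [0.47373397 0.21319403 0.012     ]
stripe dir 12.487251 [500.77142  89.14397]
12.415630115783088 -78.0423923027412 -77.09868156184584
```

The jar's bearing is about -78° against the -77.5° wanted: done. Now to the lever.

Request:
{"method": "send_rows", "body": {
  "rows": [
    [8.5,[-5.9,-0.35,0],0],
    [8.5,[-5.9,-0.35,0],0],
    [8.5,[-5.9,-0.35,0],0],
    [8.5,[-5.9,-0.35,0],0],
    [8.5,[-5.9,-0.35,0],0],
    [8.5,[0,0,0],9],
    [8.5,[0,0,0],9],
    [8.5,[0,0,0],9],
    [8.5,[0,0,0],0]
  ]
}}

```text
t: 6.2
tool_pos: [0.4747, -0.1191, 0.1991]
tool_rot: [-2.641, -1.696, 0.003]
contact_force: [-0.9, 0.8, 0.2]
opening: 0.0851
grip_force: 0.0
```

```bash
python3 - <<'E'
from h import *
o=ctrl.get_obs();print(o['tool_pos'],R.from_rotvec(o['tool_rot']).as_matrix().round(3),o['q'].round(3),o['contact_force'])
w=grab('wrist');save(w,'w3.png')
h=cv2.cvtColor(w['frame'],cv2.COLOR_RGB2HSV);m=cv2.inRange(h,(0,150,50),(8,255,255))
k,l,s,c=cv2.connectedComponentsWithStats(m);P=pts(w)
for i in range(1,k):
    if s[i,4]>60:
        q=P[(l==i)];z=q[:,2];t=q[z>.081];print(s[i],c[i],z.max(),t.mean(0),len(t), onz(w,*c[i],.07))
        print(tl([*t.mean(0)[:2],.053]))
E
```

```text
[ 0.47467467 -0.11909076  0.19912876] [[ 0.416  0.909 -0.003]
 [ 0.909 -0.416  0.001]
 [-0.    -0.003 -1.   ]] [-0.398 -0.273  1.927  0.     1.491  0.031] [-0.87146604  0.83046011  0.18735518]
[319 205  19  28 409] [327.64547677 219.24205379] 0.36559668388324984 [ 0.47906534 -0.11969982  0.08550979] 275 [ 0.47877991 -0.12014822  0.07      ]
[ 0.12161715  0.45109852 14.64627153]
```

View pics/w3.png

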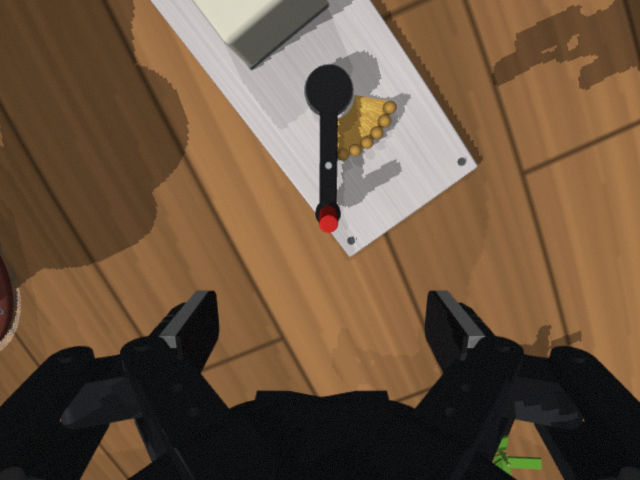

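The red handle's top is at (328,224), the pivot at (329,90), and the brass pins run from (343,155) to (390,107). I'll take the pin angles from depth as a check on the clicks to be felt, while going down.

```bash
python3 - <<'E'
from h import *
w=grab('wrist');P=pts(w)
piv=np.array([0.5242,-0.0202]);hd=np.array([0.4790,-0.1200]);a0=np.arctan2(*(hd-piv)[::-1]);print('arm r',np.linalg.norm(hd-piv),a0)
for u,v in[(343,155),(354,150),(367,143),(377,132),(384,121),(390,107)]:
    q=np.median(P[v-2:v+3,u-2:u+3].reshape(-1,3),0);d=q[:2]-piv
    print(q.round(4),'r',np.linalg.norm(d).round(4),'ang past rest',(np.arctan2(d[1],d[0])-a0).round(3))
E
```

```text
arm r 0.10955856881138964 -1.9960640987473546
[ 0.514  -0.0784  0.0325] r 0.0591 ang past rest 0.253
[ 0.525  -0.0785  0.0322] r 0.0583 ang past rest 0.44
[ 0.5386 -0.0776  0.0322] r 0.0592 ang past rest 0.671
[ 0.5508 -0.0723  0.0319] r 0.0585 ang past rest 0.897
[ 0.5602 -0.0659  0.0318] r 0.0582 ang past rest 1.092
[ 0.57   -0.0568  0.0326] r 0.0586 ang past rest 1.321
```

Request:
{"method": "send_rows", "body": {
  "rows": [
    [8.5,[0.12,0.45,3],0],
    [8.5,[0,0,4],0],
    [8.5,[0,0,4],0],
    [8.5,[0,0,2.4],0],
    [8.5,[0,0,1.2],0],
    [8.5,[0,0,0],0]
  ]
}}

```text
t: 7.05
tool_pos: [0.4797, -0.1199, 0.0545]
tool_rot: [-2.643, -1.696, 0.001]
contact_force: [0.5, 0.1, -0.6]
opening: 0.0851
grip_force: 0.0
```

Request:
{"method": "send_rows", "body": {
  "rows": [
    [1.0,[0,0,0],0],
    [1.0,[0,0,0],0],
    [1.0,[0,0,0],0],
    [1.0,[0,0,0],0],
    [1.0,[0,0,0],0],
    [1.0,[0,0,0],0],
    [1.0,[0,0,0],0],
    [1.0,[0,0,0],0]
  ],
  "newtons": 40
}}

```text
t: 8.05
tool_pos: [0.48, -0.1201, 0.0557]
tool_rot: [-2.644, -1.695, 0.001]
contact_force: [-3.5, 1.1, 5.8]
opening: 0.0128
grip_force: 39.0
```

```bash
cat > lev.py <<'E'
from h import *
piv=np.array([0.5242,-0.0202])
o=ctrl.get_obs();d=o['tool_pos'][:2]-piv;th=np.arctan2(d[1],d[0]);M=R.from_rotvec(o['tool_rot']).as_matrix()
t=np.array([-np.sin(th),np.cos(th)]);f=o['contact_force'][:2]
print('lever',round(th+1.996,3),'r',np.linalg.norm(d).round(4),'push',(-f@t).round(2),'radial',(f@d/np.linalg.norm(d)).round(2),'fz',o['contact_force'][2].round(2),'toolx ang',np.arctan2(M[1,0],M[0,0]).round(3),'open',o['opening'],o['t'])
E
python3 lev.py
```

```text
lever 0.009 r 0.1093 push 3.65 radial 0.41 fz 5.84 toolx ang 1.14 open 0.012837615180138697 8.05
```

Request:
{"method": "send_rows", "body": {
  "rows": [
    [1.0,[0.01,0.44,0],-2.3],
    [1.0,[0.01,0.44,0],-2.3],
    [1.0,[0,0,0],0]
  ]
}}

```text
t: 8.43
tool_pos: [0.4876, -0.1233, 0.0557]
tool_rot: [-2.573, -1.799, 0.003]
contact_force: [-5.7, 2.2, 7.5]
opening: 0.0129
grip_force: 39.3
```

Request:
{"method": "send_rows", "body": {
  "rows": [
    [1.0,[0.01,0.44,0],-2.3],
    [1.0,[0,0,0],0]
  ]
}}

```text
t: 8.68
tool_pos: [0.4917, -0.1248, 0.0556]
tool_rot: [-2.536, -1.85, 0.003]
contact_force: [-6.7, 1.4, 8.1]
opening: 0.0126
grip_force: 39.3
```

Request:
{"method": "send_rows", "body": {
  "rows": [
    [1.0,[0.01,0.44,0],-2.3],
    [1.0,[0,0,0],0]
  ]
}}

```text
t: 8.93
tool_pos: [0.4956, -0.126, 0.0556]
tool_rot: [-2.498, -1.9, 0.004]
contact_force: [-7.3, 1.4, 8.8]
opening: 0.0126
grip_force: 39.4
```

Request:
{"method": "send_rows", "body": {
  "rows": [
    [1.0,[0.01,0.44,0],-2.3],
    [1.0,[0,0,0],0]
  ]
}}

```text
t: 9.18
tool_pos: [0.4988, -0.1269, 0.0556]
tool_rot: [-2.457, -1.949, 0.007]
contact_force: [-11.1, 2.2, 11.2]
opening: 0.0129
grip_force: 39.7
```

```bash
python3 lev.py
```

```text
lever 0.192 r 0.1097 push 11.31 radial 0.38 fz 11.24 toolx ang 1.341 open 0.012874910833453988 9.175
```

Request:
{"method": "send_rows", "body": {
  "rows": [
    [1.0,[0.01,0.44,0],-2.3],
    [1.0,[0,0,0],0]
  ]
}}

```text
t: 9.43
tool_pos: [0.5039, -0.128, 0.0557]
tool_rot: [-2.419, -1.999, 0.005]
contact_force: [-8.4, 0.4, 8.6]
opening: 0.0125
grip_force: 39.4
```

Request:
{"method": "send_rows", "body": {
  "rows": [
    [1.0,[0.01,0.44,0],-2.3],
    [1.0,[0,0,0],0]
  ]
}}

```text
t: 9.68
tool_pos: [0.5092, -0.129, 0.0557]
tool_rot: [-2.38, -2.049, 0.002]
contact_force: [-4.9, 0.7, 6.2]
opening: 0.0131
grip_force: 39.2
```

Request:
{"method": "send_rows", "body": {
  "rows": [
    [1.0,[0.01,0.44,0],-2.3],
    [1.0,[0,0,0],0]
  ]
}}

```text
t: 9.93
tool_pos: [0.5136, -0.1295, 0.0557]
tool_rot: [-2.339, -2.096, 0.002]
contact_force: [-5.2, 0.8, 6.1]
opening: 0.0126
grip_force: 39.2
```

Request:
{"method": "send_rows", "body": {
  "rows": [
    [1.0,[0.01,0.44,0],-2.3],
    [1.0,[0,0,0],0]
  ]
}}

```text
t: 10.18
tool_pos: [0.5175, -0.1299, 0.0557]
tool_rot: [-2.295, -2.142, 0.004]
contact_force: [-6.9, 0.8, 8.1]
opening: 0.0129
grip_force: 39.4
```

Request:
{"method": "send_rows", "body": {
  "rows": [
    [1.0,[0.01,0.44,0],-2.3],
    [1.0,[0,0,0],0]
  ]
}}

```text
t: 10.42
tool_pos: [0.5209, -0.1301, 0.0556]
tool_rot: [-2.25, -2.186, 0.006]
contact_force: [-9.5, 1.5, 9.9]
opening: 0.0127
grip_force: 39.6
```

```bash
python3 lev.py
```

```text
lever 0.395 r 0.11 push 9.54 radial -1.22 fz 9.9 toolx ang 1.542 open 0.012692136238319551 10.425
```

First click felt (crest near 0.22, agreeing with the pins).

Request:
{"method": "send_rows", "body": {
  "rows": [
    [1.0,[0.01,0.44,0],-2.3],
    [1.0,[0,0,0],0]
  ]
}}

```text
t: 10.68
tool_pos: [0.5252, -0.1303, 0.0556]
tool_rot: [-2.206, -2.231, 0.007]
contact_force: [-10.0, 1.2, 10.4]
opening: 0.0128
grip_force: 39.6
```

Request:
{"method": "send_rows", "body": {
  "rows": [
    [1.0,[0.01,0.44,0],-2.3],
    [1.0,[0,0,0],0]
  ]
}}

```text
t: 10.92
tool_pos: [0.5305, -0.1302, 0.0557]
tool_rot: [-2.162, -2.276, 0.004]
contact_force: [-6.9, -0.6, 7.5]
opening: 0.0128
grip_force: 39.3
```

Request:
{"method": "send_rows", "body": {
  "rows": [
    [1.0,[0.01,0.44,0],-2.3],
    [1.0,[0,0,0],0]
  ]
}}

```text
t: 11.18
tool_pos: [0.5358, -0.1298, 0.0557]
tool_rot: [-2.117, -2.32, 0.002]
contact_force: [-4.5, 0.4, 5.3]
opening: 0.0126
grip_force: 39.2
```

Request:
{"method": "send_rows", "body": {
  "rows": [
    [1.0,[0.01,0.44,0],-2.3],
    [1.0,[0,0,0],0]
  ]
}}

```text
t: 11.42
tool_pos: [0.5394, -0.1294, 0.0557]
tool_rot: [-2.069, -2.361, 0.004]
contact_force: [-6.8, -0.0, 7.4]
opening: 0.0128
grip_force: 39.4
```

Request:
{"method": "send_rows", "body": {
  "rows": [
    [1.0,[0.01,0.44,0],-2.3],
    [1.0,[0,0,0],0]
  ]
}}

```text
t: 11.68
tool_pos: [0.5433, -0.1288, 0.0556]
tool_rot: [-2.021, -2.401, 0.005]
contact_force: [-8.6, -0.5, 8.7]
opening: 0.0128
grip_force: 39.5
```

```bash
python3 lev.py
```

```text
lever 0.599 r 0.1103 push 8.57 radial -1.04 fz 8.66 toolx ang 1.742 open 0.01275308629378077 11.675
```

Second click felt (crest near 0.44). The third should crest at about 0.66.

Request:
{"method": "send_rows", "body": {
  "rows": [
    [1.0,[0.01,0.44,0],-2.3],
    [1.0,[0,0,0],0]
  ]
}}

```text
t: 11.92
tool_pos: [0.5467, -0.1283, 0.0556]
tool_rot: [-1.971, -2.44, 0.008]
contact_force: [-11.5, -0.6, 9.5]
opening: 0.0126
grip_force: 39.8
```

Request:
{"method": "send_rows", "body": {
  "rows": [
    [1.0,[0.01,0.44,0],-2.3],
    [1.0,[0,0,0],0]
  ]
}}

```text
t: 12.18
tool_pos: [0.5517, -0.1272, 0.0557]
tool_rot: [-1.923, -2.48, 0.006]
contact_force: [-8.3, -0.3, 8.7]
opening: 0.0128
grip_force: 39.6
```

Request:
{"method": "send_rows", "body": {
  "rows": [
    [1.0,[0.01,0.44,0],-2.3],
    [1.0,[0,0,0],0]
  ]
}}

```text
t: 12.42
tool_pos: [0.5569, -0.1258, 0.0557]
tool_rot: [-1.874, -2.52, 0.003]
contact_force: [-6.8, -0.4, 7.3]
opening: 0.0128
grip_force: 39.3
```

Request:
{"method": "send_rows", "body": {
  "rows": [
    [1.0,[0.01,0.44,0],-2.3],
    [1.0,[0,0,0],0]
  ]
}}

```text
t: 12.68
tool_pos: [0.5611, -0.1244, 0.0557]
tool_rot: [-1.823, -2.557, 0.003]
contact_force: [-5.3, -0.8, 5.9]
opening: 0.0125
grip_force: 39.3
```

```bash
python3 lev.py
```

```text
lever 0.766 r 0.1106 push 5.25 radial -1.01 fz 5.92 toolx ang 1.903 open 0.01254595950293107 12.675
```

Third click felt, and the lever is at about 0.77, the third notch's middle. I'll let it settle, then check the jar and the lever before handing in.

Request:
{"method": "send_rows", "body": {
  "rows": [
    [1.0,[0,0,0],0],
    [1.0,[0,0,0],0],
    [1.0,[0,0,0],0],
    [1.0,[0,0,0],0],
    [1.0,[0,0,0],0],
    [1.0,[0,0,0],0],
    [1.0,[0,0,0],0],
    [1.0,[0,0,0],0]
  ]
}}

```text
t: 13.68
tool_pos: [0.5611, -0.1244, 0.0557]
tool_rot: [-1.823, -2.557, 0.003]
contact_force: [-4.9, -0.8, 6.4]
opening: 0.013
grip_force: 39.3
```

```bash
python3 lev.py; python3 - <<'E'
from h import *
b=grab('side');cv2.imwrite('pics/s2.png',cv2.resize(b['frame'][120:360,200:440,::-1],(600,600),interpolation=cv2.INTER_CUBIC))
E
```

```text
lever 0.765 r 0.1105 push 4.85 radial -0.89 fz 6.44 toolx ang 1.903 open 0.012951089172133619 13.675
```

View pics/s2.png

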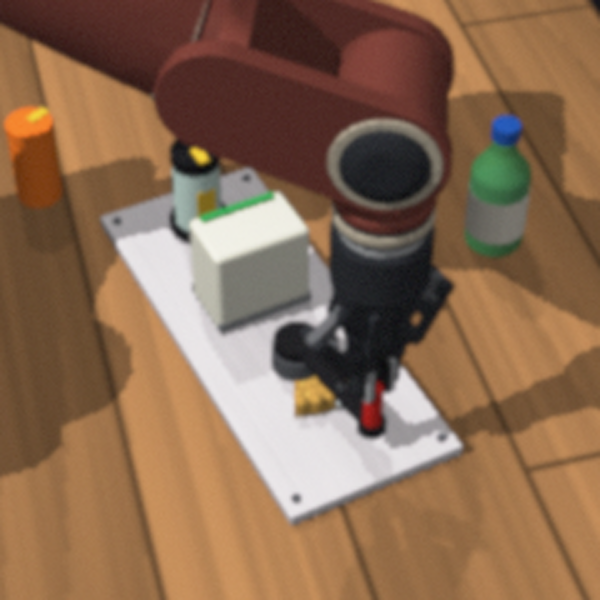

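The jar stands in the dish (crop 195,190) with its patch towards the reader. The gripper holds the red handle at (372,405), and the bottle is untouched.

```bash
python3 -c "
from station import ctrl
print(ctrl.finish_job())"
```

```text
the job is handed in; nothing more can be done
None
```

I turned the jar until its yellow patch faced the reader's window (within about 1°), let go of it standing in the dish, then handed in with the lever held in the third notch (about 0.77 rad, three clicks felt); I did not touch the pots or the bottle.

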